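# Hang the parts pail on the free hook

## Robot

A 6-joint arm with a two-finger parallel gripper is mounted at the origin on the work surface. World frame = base frame: x ahead of the robot, y to its left, z up, the work surface at z = 0. Lengths are in m, angles in degrees, forces in N, time in s.
With the tool pointing down it reaches from about 0.375 to 0.9 m from the base axis. Payload 3.1 kg.
Tool frame: the origin (TCP) lies on the front face of the gripper's body, between the roots of the fingers; the fingertips stand 70 mm ahead of it and the grasp point (between the pads) lies 51 mm ahead of it (bot.tip_extent is the distance from the TCP to the fingertips, in m); z points along the fingers, x is the direction in which the jaws open and shut, and the axes are right-handed (so a half turn about z gives the same grasp; the last joint's range is limited). The gripper opens to 87 mm and grips with 3 to 60 N. Pads are 19 mm wide; open, the fingers measure 117 mm over their backs; the gripper's body (75 mm by 190 mm) begins 51 mm behind the grasp point.
Start: joints at [61.793, 30.224, 82.088, -0, 67.689, -10.227], TCP at [0.193, 0.594, 0.292] pointing down, gripper open.
Joint ranges: [-176.69, 176.69], [-43.24, 126.21], [12.49, 139.97], [-82, 262], [0, 151.66], [-163.58, 163.58]. Speed limits (degrees/s): [159.86, 159.86, 180, 180, 180, 180].

## Interface

Orientations are given as a 3x3 rotation matrix whose columns are the frame's x, y, z axes.
In Python, from rig import bot, viewer, ticket gives the robot as it stands. The module is installed in compiled form; this text tells all that it offers.
- The arm moves only by the tool arm_command, never from a script. Its argument "targets" is a list of rows, each an object with "rot": the turn, a rotation vector about the tool's x, y, z in degrees, a list of three; "offset": the shift along the tool's x, y, z in cm, a list of three; "gripper": the closure, from 0 (fully open) to 1 (shut). A call has 1 to 8 rows; each row is the pose to reach, as a shift and turn from the pose commanded when the call began, along the tool's axes at that moment; what a row does not reach only later rows make up. A row lasts 1/10 s, in which the tool goes at most 50 mm and 8.59 degrees, less where a joint would pass 70% of its speed; a pose out of reach is approached as far as the arm can. A call with a gripper value outside its range is refused whole. The fingers move at their own pace and stop on an object; the grip force is fixed at half the most. Time passes only in rows, so rows that repeat a pose let the fingers close. It gives the time, the measured TCP pose, the force and the opening at its end, in the units of the state.
- bot.read_state(): the state, without advancing time (a new reading comes with each control period).
- viewer.capture(name): name is "side" or "top" or "wrist"; returns a dict with "frame" (480x640x3 uint8, red, green, blue), "fx", "fy", "cx", "cy" (pixels), "view" (4x4, takes a point from world to camera coordinates). Camera axes: x right, y down, z forward; pixel columns grow to the right and rows downward; lengths in m; the calibration is good to about 2 mm. A picture is of the moment at which its call begins. There is no depth.
- ticket.hand_in(): hands the job in, once; it reports no verdict.
The state is a dict: "time_s": time; "joint_positions": joint angles; "qvel": joint speeds; "tau": joint torques, N m; "position": TCP position; "tcp_rot": TCP orientation; "force": force on the tool from outside, world axes, zero at the start; "moment": the same for the moment, N m; "opening": opening from 0.0 (shut) to 1.0 (fully open).
Only numpy, scipy, OpenCV 4.12 (cv2) and the standard library are available. Lean on these libraries where they do the work, as an engineer would, in place of code of your own. Each camera call takes 0.05 s, during which the arm holds its last target. There are 200 camera calls.

## Task

Clear the drilling plate: pick up the steel pail standing on it and hang it by its handle on whichever of the rack's two double hooks is empty, with the handle bar lying across both prongs of that hook and the pail hanging still and free. Leave the pail that already hangs there on its hook, and do not push the enclosure or the tools about.

Things in the scene. Friction and masses are not known exactly. Their poses are not given: they have to be found in the camera images.
- pail: Steel pail: open box 75 (its x) by 116 (its y) by 55 mm high, 3 mm walls, 0.2 to 0.35 kg. Origin: centre of the underside, z up. Stands on the steel plate, to be hung. A grasp at the middle of its handle bar, fingers closing along the pail's x, leaves room for a prong either side.
- pail_bar (a point): Middle of that pail's handle bar, on its centre line. The rigid handle is a round bar 10 mm thick: two uprights at the pail's y = +-60 mm and, across their tops, a straight level bar along y, 125 mm above the underside and 70 mm above the rim; 110 mm of bar lies clear between the uprights.
- hung_pail: Steel pail: open box 75 (its x) by 116 (its y) by 55 mm high, 3 mm walls, 0.2 to 0.35 kg. Origin: centre of the underside, z up. Same model and handle as pail, already hanging on one of the two hooks, left or right: look which.
- hung_pail_bar (a point): Middle of the handle bar of the pail that already hangs, 125 mm above its underside.
- rack: Fixed dark steel T stand. Origin on the bench at the foot of its one post (22 mm thick); hooks point along its own -x, towards the robot. Base 200 x 240 mm, 10 mm thick, from x = -140 to +60 mm. Crossbar along y over x = 0, 16 mm thick, 310 mm long, centre 190 mm high. Two equal double hooks at y = +105 mm (left) and -105 mm (right).
- hook_left (a point): Left (rack +y) hook: where the middle of a hung bar rests, midway between its two prongs, 75 mm before the crossbar, 169 mm above the bench; axes as the rack's. Prongs 8 mm thick, centred 38 mm either side. Seen from the side (rack x, z in mm) a prong runs (0,190), (-40,160), level to (-100,160), up to its tip (-120,182).
- hook_right (a point): Right (rack -y) hook: the same point of the other hook, which has the same prongs. A pail is brought in from the front (rack +x), the prong tips passing between its rim and its bar (bar centre 191 to 226 mm above the bench), then lowered until the bar lies on the level part of both prongs.
- enclosure: Orange enamelled aluminium enclosure, 65 x 120 x 36 mm, loose on the plate beyond the pail; origin at the centre of its underside. Bystander.
- bit_block: Wooden block 50 x 70 x 28 mm with a step drill and a centre punch standing in it, 105 mm high in all, loose on the plate; origin at the centre of its underside. Bystander.
- deburrer: Chrome deburring tool 150 mm long, 20 mm thick, lying on the plate roughly along y; origin under its middle. Bystander.
- clamp: Cast-iron bench clamp, 100 x 70 mm foot, 150 mm high, fixed on the far left corner of the plate; origin at the centre of its underside. The steel plate is fixed, 380 x 380 mm, its top 6 mm above the bench.

How it is judged:
By the outcome, as a careful person would: the job done as asked, in the order asked, and still so for the second after the job is handed in, with the robot touching nothing.
It also fails if it takes over 53 s, if anything falls off the work surface, if the arm or the gripper's body presses on something with over 40 N, if the wrist force passes 120 N, or if a joint passes its speed limit or range.

## Working session

There is one attempt and no reset: what is moved stays moved. The work goes in short steps, Python scripts to look and compute and a tool call to move; the robot and the scene stay as the last step left them, time stands still between calls to the robot, and variables do not carry over. Pictures are saved under pics/ and viewed, about 8 in all and at most 12, crops included, and the job is handed in when it is done.

Besides the shell and the picture viewer there is one more tool, called after "Request:" in YAML: its name, and indented under it one key for each argument. arm_command: Moves the arm, as the interface text tells. Its arguments: {"type":"object","properties":{"targets":{"type":"array"}},"required":["targets"]}

```bash
mkdir -p pics
cat > h.py <<'E'
import numpy as np, cv2
from rig import bot, viewer, ticket
def cap(n, f=None):
    c=viewer.capture(n)
    if f: cv2.imwrite('pics/'+f,c['frame'][:,:,::-1])
    return c
def ray(c,u,v):
    V=np.array(c['view']);R=V[:3,:3];o=-R.T@V[:3,3]
    return o,R.T@np.array([(u-c['cx'])/c['fx'],(v-c['cy'])/c['fy'],1])
def onz(c,u,v,z):
    o,d=ray(c,u,v); return o+d*(z-o[2])/d[2]
def proj(c,p):
    V=np.array(c['view']);q=V[:3,:3]@np.array(p)+V[:3,3]
    return np.array([c['fx']*q[0]/q[2]+c['cx'],c['fy']*q[1]/q[2]+c['cy']])
def tri(rs):
    A=0;b=0
    for o,d in rs:
        d=d/np.linalg.norm(d);P=np.eye(3)-np.outer(d,d);A=A+P;b=b+P@o
    return np.linalg.solve(A,b)
E
python3 - <<'E'
from h import *
import pickle
cs={n:cap(n,n+'1.png') for n in('top','side')}
pickle.dump(cs,open('c1.pkl','wb'))
for n,c in cs.items(): print(n,c['fx'],c['cx'],c['cy'],np.round(np.array(c['view']),3).tolist())
s=bot.read_state();print({k:np.round(v,3).tolist() for k,v in s.items()})
E
```

```text
top 448.6592414707086 319.7308625615118 245.2190389909058 [[-0.005, -1.0, 0.004, 0.053], [-0.999, 0.004, -0.046, 0.518], [0.046, -0.005, -0.999, 0.879], [0.0, 0.0, 0.0, 1.0]]
side 561.7847359696035 324.46305663192953 232.91040868025456 [[0.786, -0.619, -0.005, -0.402], [-0.424, -0.532, -0.733, 0.345], [0.451, 0.578, -0.681, 1.084], [0.0, 0.0, 0.0, 1.0]]
{'time_s': 0.1, 'joint_positions': [61.793, 30.273, 82.15, -0.002, 67.689, -10.23], 'qvel': [-0.086, -0.127, -0.224, 0.044, 0.095, 0.054], 'tau': [-0.0, -44.099, -17.715, 0.064, 0.053, -0.0], 'position': [0.193, 0.594, 0.291], 'tcp_rot': [[0.309, 0.951, -0.001], [0.951, -0.309, -0.002], [-0.002, -0.0, -1.0]], 'force': [-0.531, 0.124, -0.743], 'moment': [0.051, -0.011, -0.076], 'opening': 1.002}
```

View pics/top1.png

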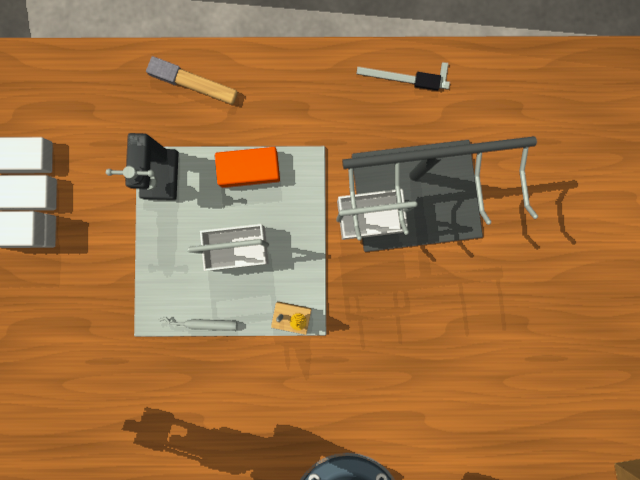

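View pics/side1.png

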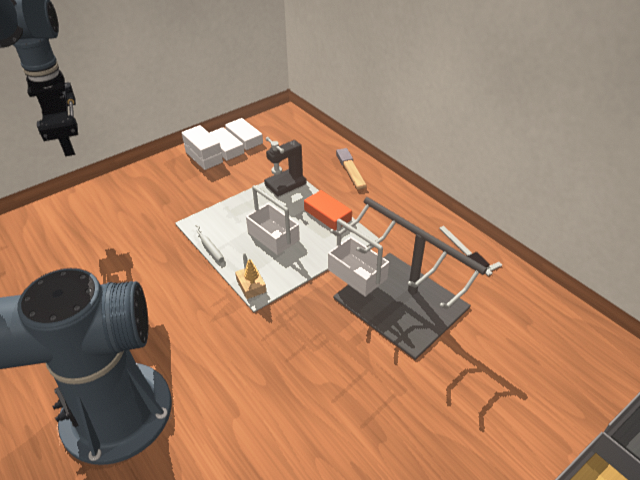

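The right hook is empty: the hung pail is on the left one, at about (375,210) in the top view. The pail to move has its bar running from (192,248) to (266,241). The crossbar runs from (345,163) to (535,141), and the free prong tips are at (488,221) and (535,216).

Run:
```python
from h import *
import pickle
cs=pickle.load(open('c1.pkl','rb'));t=cs['top'];s=cs['side']
P=lambda u,v,z:onz(t,u,v,z)
a,b=P(190,249,.131),P(267,241.5,.131)
print('bar',a,b,(a+b)/2,np.linalg.norm(a-b),np.degrees(np.arctan2(*(a-b)[:2])))
print('bar mid in side',proj(s,(a+b)/2))
l,r=P(344,163,.19),P(536,141.5,.19)
d=l-r;print('cross',l,r,np.linalg.norm(d),'yaw',np.degrees(np.arctan2(-d[0],d[1])))
y=np.arctan2(-d[0],d[1]);R=np.array([[np.cos(y),-np.sin(y),0],[np.sin(y),np.cos(y),0],[0,0,1]])
o=(l+r)/2;o[2]=0
print('origin',o)
for n,sg in(('L',1),('R',-1)):
    h=o+R@[-.075,sg*.105,.169];print(n,h,proj(t,h),proj(s,h))
    for k in(-.038,.038):
        q=o+R@[-.12,sg*.105+k,.182];print(' tip',q,proj(t,q),proj(s,q))
print('cross ends side',proj(s,l),proj(s,r))
print('seen tips',P(488,221,.182),P(534,216,.182))
h1,h2=P(337,213,.169),P(416,204,.169);print('hung bar',(h1+h2)/2,np.linalg.norm(h1-h2))
for f,c,(x0,y0,x1,y1) in(('cropT',t,(330,130,550,250)),):pass
A=cv2.resize(t['frame'][125:250,330:550],None,fx=3.6,fy=3.6)[:, :, ::-1][:290*2//2+160]
cv2.imwrite('pics/z1.png',A)
```

```text
bar [0.50711458 0.27416427 0.131     ] [0.51941862 0.14210501 0.131     ] [0.5132666  0.20813464 0.131     ] 0.13263120517897667 -5.322916796920793
bar mid in side [270.98201301 199.57957933]
cross [0.64150668 0.01230479 0.19      ] [ 0.67527132 -0.29669711  0.19      ] 0.31084115530208395 yaw 6.235970443958903
origin [ 0.658389   -0.14219616  0.        ]
L [ 0.57242731 -0.04596421  0.169     ] [379.04482111 207.48831158] [359.70224368 234.07804699]
 tip [ 0.53182127 -0.08862741  0.182     ] [406.92190591 231.44649615] [358.56415963 249.0038449 ]
 tip [ 0.52356589 -0.01307711  0.182     ] [360.02376681 236.77376825] [332.26248038 231.10335131]
R [ 0.59523824 -0.25472163  0.169     ] [505.65739259 193.1794322 ] [439.05743219 286.4969477 ]
 tip [ 0.5546322  -0.29738484  0.182     ] [536.02198254 216.78170879] [441.75641081 305.62313317]
 tip [ 0.54637681 -0.22183453  0.182     ] [489.3823804  222.07961306] [409.68305591 283.79453134]
cross ends side [366.41728863 200.03435381] [485.15543354 272.69059134]
seen tips [ 0.54813214 -0.21964143  0.182     ] [ 0.55591189 -0.29415004  0.182     ]
hung bar [ 0.57078199 -0.0418224   0.169     ] 0.13066541459766223
```

View pics/z1.png

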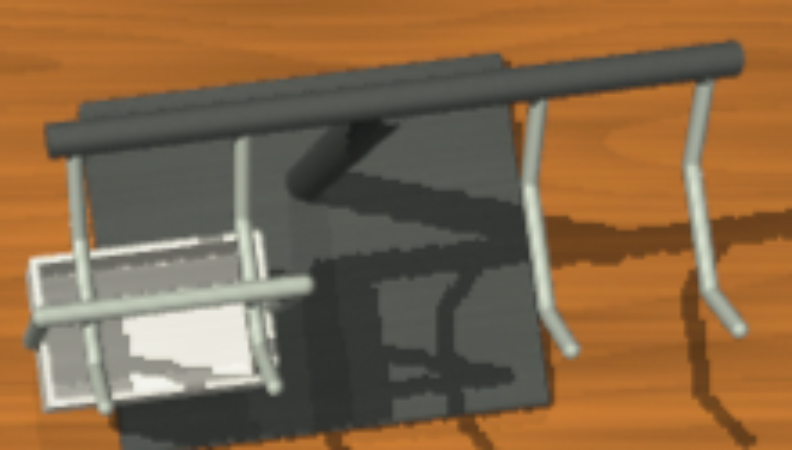

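Request:
arm_command:
  targets:
    - {"rot": [0, 0, 8], "offset": [-3.2, 5.1, 0], "gripper": 0}
    - {"rot": [0, 0, 16], "offset": [-6.5, 10.2, 0], "gripper": 0}
    - {"rot": [0, 0, 24], "offset": [-9.6, 15.2, 0], "gripper": 0}
    - {"rot": [0, 0, 32], "offset": [-12.3, 19.4, 0], "gripper": 0}
    - {"rot": [0, 0, 40], "offset": [-15, 23.6, 0], "gripper": 0}
    - {"rot": [0, 0, 48], "offset": [-17.6, 27.8, 0], "gripper": 0}
    - {"rot": [0, 0, 56], "offset": [-20.3, 32, 0], "gripper": 0}
    - {"rot": [0, 0, 64], "offset": [-23, 36.2, 0], "gripper": 0}

```text
time_s: 0.9
position: [0.4487, 0.2845, 0.292]
tcp_rot: [[0.991, 0.134, -0.001], [0.134, -0.991, -0.0], [-0.001, -0.0, -1.0]]
force: [0.5, 0.9, -0.2]
opening: 0.996
```

Request:
arm_command:
  targets:
    - {"rot": [0, 0, 1], "offset": [2, 3, 0], "gripper": 0}
    - {"rot": [0, 0, 2], "offset": [3.3, 5.2, 0], "gripper": 0}
    - {"rot": [0, 0, 2.7], "offset": [3.9, 6.1, 0], "gripper": 0}
    - {"rot": [0, 0, 2.7], "offset": [3.9, 6.1, 0], "gripper": 0}
    - {"rot": [0, 0, 2.7], "offset": [3.9, 6.1, 0], "gripper": 0}

```text
time_s: 1.4
position: [0.494, 0.232, 0.2919]
tcp_rot: [[0.996, 0.093, -0.002], [0.093, -0.996, 0.0], [-0.002, -0.0, -1.0]]
force: [0.5, 0.9, -0.1]
opening: 0.996
```

Run:
```python
from h import *
import pickle
w=cap('wrist','w1.png');t=cap('top');pickle.dump((w,t),open('c2.pkl','wb'))
s=bot.read_state();print(s['position'],s['tcp_rot'])
print(w['fx'],np.round(np.array(w['view']),3).tolist())
for p in((.5071,.2742,.131),(.5194,.1421,.131),(.5133,.2081,.131)): print(proj(w,p))
```

```text
[0.49377922 0.23247439 0.29210246] [[ 9.95505218e-01  9.46998358e-02 -1.14138059e-03]
 [ 9.47001038e-02 -9.95505830e-01  1.82987656e-04]
 [-1.11892213e-03 -2.90254027e-04 -9.99999332e-01]]
423.2984905702575 [[0.996, 0.094, -0.002, -0.512], [0.091, -0.959, 0.269, 0.145], [0.023, -0.268, -0.963, 0.44], [0.0, 0.0, 0.0, 1.0]]
[347.94241806 180.18123837]
[343.87702103 375.39357181]
[345.8443725  284.32106531]
```

View pics/w1.png

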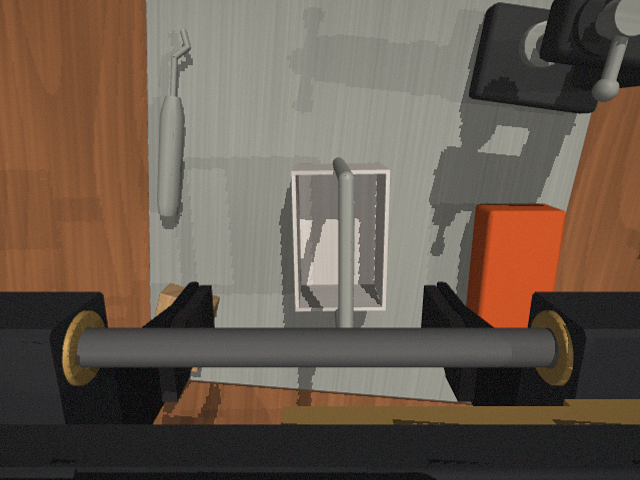

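Run:
```python
from h import *
import pickle
w,t=pickle.load(open('c2.pkl','rb'))
c=[onz(w,*p,.061) for p in((291,170),(390,169),(386,310),(297,311))]
c=np.array(c);print(c,c.mean(0)); print(np.linalg.norm(c-np.roll(c,1,0),axis=1))
f=(c[0]+c[1]-c[2]-c[3])[:2];print('yaw',np.degrees(np.arctan2(-f[0],f[1])))
for q in((347,172),(345.5,320)): print(onz(w,*q,.131))
```

```text
[[0.46907931 0.2690867  0.061     ]
 [0.54352389 0.27689353 0.061     ]
 [0.55646886 0.16163526 0.061     ]
 [0.48303302 0.15371147 0.061     ]] [0.51302627 0.21533174 0.061     ]
[0.11621596 0.0748528  0.11598293 0.07386209]
yaw 6.652326350516879
[0.50599373 0.27896218 0.131     ]
[0.51587515 0.18326895 0.131     ]
```

Request:
arm_command:
  targets:
    - {"rot": [0, 0, -0.6], "offset": [1.7, 2.0, 1], "gripper": 0}
    - {"rot": [0, 0, -0.6], "offset": [1.7, 2.0, 2], "gripper": 0}
    - {"rot": [0, 0, -0.6], "offset": [1.7, 2.0, 4.5], "gripper": 0}
    - {"rot": [0, 0, -0.6], "offset": [1.7, 2.0, 7], "gripper": 0}
    - {"rot": [0, 0, -0.6], "offset": [1.7, 2.0, 9], "gripper": 0}
    - {"rot": [0, 0, -0.6], "offset": [1.7, 2.0, 10.5], "gripper": 0}
    - {"rot": [0, 0, -0.6], "offset": [1.7, 2.0, 11], "gripper": 0}
    - {"rot": [0, 0, -0.6], "offset": [1.7, 2.0, 11], "gripper": 0}

```text
time_s: 2.3
position: [0.5127, 0.2137, 0.1815]
tcp_rot: [[0.995, 0.104, -0.002], [0.104, -0.995, -0.0], [-0.002, -0.0, -1.0]]
force: [-0.0, 0.3, 0.2]
opening: 0.999
```

Request:
arm_command:
  targets:
    - {"rot": [0, 0, 0], "offset": [0, 0, 0], "gripper": 0.5}
    - {"rot": [0, 0, 0], "offset": [0, 0, 0], "gripper": 0.7}
    - {"rot": [0, 0, 0], "offset": [0, 0, 0], "gripper": 0.8}
    - {"rot": [0, 0, 0], "offset": [0, 0, 0], "gripper": 0.9}
    - {"rot": [0, 0, 0], "offset": [0, 0, 0], "gripper": 1}
    - {"rot": [0, 0, 0], "offset": [0, 0, 0], "gripper": 1}
    - {"rot": [0, 0, 0], "offset": [0, 0, 0], "gripper": 1}
    - {"rot": [0, 0, 0], "offset": [0, 0, 0], "gripper": 1}

```text
time_s: 3.1
position: [0.5138, 0.213, 0.1822]
tcp_rot: [[0.995, 0.103, -0.0], [0.103, -0.995, -0.0], [-0.0, 0.0, -1.0]]
force: [-0.7, -0.2, -0.4]
opening: 0.355
```

Request:
arm_command:
  targets:
    - {"rot": [0, 0, 0], "offset": [0, 0, 0], "gripper": 1}
    - {"rot": [0, 0, 0], "offset": [0, 0, 0], "gripper": 1}
    - {"rot": [0, 0, 0], "offset": [0, 0, 0], "gripper": 1}
    - {"rot": [0, 0, 0], "offset": [0, 0, 0], "gripper": 1}
    - {"rot": [0, 0, 0], "offset": [0, 0, 0], "gripper": 1}
    - {"rot": [0, 0, 0], "offset": [0, 0, 0], "gripper": 1}

```text
time_s: 3.7
position: [0.5137, 0.213, 0.1822]
tcp_rot: [[0.995, 0.103, -0.0], [0.103, -0.995, -0.0], [-0.0, 0.0, -1.0]]
force: [0.2, 0.1, -1.2]
opening: 0.103
```

Request:
arm_command:
  targets:
    - {"rot": [0, 0, 0], "offset": [0, 0, -0.3], "gripper": 1}
    - {"rot": [0, 0, 0], "offset": [0, 0, -0.8], "gripper": 1}
    - {"rot": [0, 0, 0], "offset": [0, 0, -1.5], "gripper": 1}
    - {"rot": [0, 0, 0], "offset": [0, 0, -2.3], "gripper": 1}
    - {"rot": [0, 0, 0], "offset": [0, 0, -3], "gripper": 1}
    - {"rot": [0, 0, 0], "offset": [0, 0, -3.5], "gripper": 1}
    - {"rot": [0, 0, 0], "offset": [0, 0, -3.8], "gripper": 1}
    - {"rot": [0, 0, 0], "offset": [0, 0, -3.8], "gripper": 1}

```text
time_s: 4.5
position: [0.514, 0.213, 0.2208]
tcp_rot: [[0.995, 0.103, 0.001], [0.103, -0.995, 0.0], [0.001, -0.0, -1.0]]
force: [0.8, 0.2, -3.3]
opening: 0.099
```

Request:
arm_command:
  targets:
    - {"rot": [0, 0, 0], "offset": [0, 0, -1], "gripper": 1}
    - {"rot": [0, 0, 0], "offset": [0, 0, -3], "gripper": 1}
    - {"rot": [0, 0, 0], "offset": [0, 0, -5.5], "gripper": 1}
    - {"rot": [0, 0, 0], "offset": [0, 0, -8.5], "gripper": 1}
    - {"rot": [0, 0, 0], "offset": [0, 0, -11.5], "gripper": 1}
    - {"rot": [0, 0, 0], "offset": [0, 0, -14], "gripper": 1}
    - {"rot": [0, 0, 0], "offset": [0, 0, -15.5], "gripper": 1}
    - {"rot": [0, 0, 0], "offset": [0, 0, -16], "gripper": 1}

```text
time_s: 5.3
position: [0.5142, 0.2132, 0.3826]
tcp_rot: [[0.995, 0.103, 0.004], [0.103, -0.995, 0.001], [0.004, -0.0, -1.0]]
force: [-0.3, 0.1, -2.5]
opening: 0.101
```

Request:
arm_command:
  targets:
    - {"rot": [0, 0, 0], "offset": [-0.2, 1, 0], "gripper": 1}
    - {"rot": [0, 0, 0], "offset": [-0.6, 3, 0], "gripper": 1}
    - {"rot": [0, 0, 0], "offset": [-1.2, 5.5, 0], "gripper": 1}
    - {"rot": [0, 0, 0], "offset": [-1.8, 8.5, 0], "gripper": 1}
    - {"rot": [0, 0, 0], "offset": [-2.4, 11.5, 0], "gripper": 1}
    - {"rot": [0, 0, 0], "offset": [-3.0, 14.5, 0], "gripper": 1}
    - {"rot": [0, 0, 0], "offset": [-3.7, 17.5, 0], "gripper": 1}
    - {"rot": [0, 0, 0], "offset": [-4.3, 20.5, 0], "gripper": 1}

```text
time_s: 6.1
position: [0.4907, 0.003, 0.3787]
tcp_rot: [[0.995, 0.103, -0.004], [0.103, -0.995, 0.0], [-0.004, -0.001, -1.0]]
force: [0.5, -0.6, -2.6]
opening: 0.105
```

Request:
arm_command:
  targets:
    - {"rot": [0, 0, 0], "offset": [-0.6, 3, 0], "gripper": 1}
    - {"rot": [0, 0, 0], "offset": [-1.3, 6, 0], "gripper": 1}
    - {"rot": [0, 0, 0], "offset": [-1.9, 9, 0], "gripper": 1}
    - {"rot": [0, 0, 0], "offset": [-2.5, 12, 0], "gripper": 1}
    - {"rot": [0, 0, 0], "offset": [-3.1, 15, 0], "gripper": 1}
    - {"rot": [0, 0, 0], "offset": [-3.8, 18, 0], "gripper": 1}
    - {"rot": [0, 0, 0], "offset": [-4.3, 20.5, 0], "gripper": 1}
    - {"rot": [0, 0, 0], "offset": [-4.8, 22.5, 0], "gripper": 1}

```text
time_s: 6.9
position: [0.4663, -0.2258, 0.3786]
tcp_rot: [[0.995, 0.102, -0.003], [0.102, -0.995, 0.001], [-0.003, -0.002, -1.0]]
force: [-0.0, -0.4, -3.3]
opening: 0.104
```

Request:
arm_command:
  targets:
    - {"rot": [0, 0, 0], "offset": [-0.3, 1.5, 0], "gripper": 1}
    - {"rot": [0, 0, 0], "offset": [-0.5, 2.5, 0], "gripper": 1}
    - {"rot": [0, 0, 0], "offset": [-0.6, 3, 0], "gripper": 1}
    - {"rot": [0, 0, 0], "offset": [-0.7, 3.3, 0], "gripper": 1}
    - {"rot": [0, 0, 0], "offset": [-0.7, 3.3, 0], "gripper": 1}

```text
time_s: 7.4
position: [0.4641, -0.2573, 0.3801]
tcp_rot: [[0.995, 0.104, -0.0], [0.104, -0.995, 0.0], [-0.0, -0.0, -1.0]]
force: [0.1, 0.4, -3.9]
opening: 0.101
```

Request:
arm_command:
  targets:
    - {"rot": [0, 0, 0], "offset": [0, 0.2, 1], "gripper": 1}
    - {"rot": [0, 0, 0], "offset": [0, 0.5, 3], "gripper": 1}
    - {"rot": [0, 0, 0], "offset": [0, 0.9, 5.5], "gripper": 1}
    - {"rot": [0, 0, 0], "offset": [0, 1.2, 8], "gripper": 1}
    - {"rot": [0, 0, 0], "offset": [0, 1.2, 10], "gripper": 1}
    - {"rot": [0, 0, 0], "offset": [0, 1.2, 11.5], "gripper": 1}
    - {"rot": [0, 0, 0], "offset": [0, 1.2, 12.3], "gripper": 1}
    - {"rot": [0, 0, 0], "offset": [0, 1.2, 12.3], "gripper": 1}

```text
time_s: 8.2
position: [0.4649, -0.2687, 0.2559]
tcp_rot: [[0.995, 0.104, -0.002], [0.104, -0.995, 0.002], [-0.002, -0.002, -1.0]]
force: [0.2, 0.3, -3.4]
opening: 0.106
```

Run:
```python
from h import *
import pickle
s=cap('side');t=cap('top');w=cap('wrist');pickle.dump((s,t,w),open('c3.pkl','wb'))
A=cv2.resize(s['frame'][190:390,300:500],None,fx=2,fy=2);B=cv2.resize(t['frame'][130:330,400:600],None,fx=2,fy=2)
cv2.imwrite('pics/m3.png',np.hstack([A,B])[:,:,::-1])
st=bot.read_state();p=st['position'];R=np.array(st['tcp_rot']);print(p)
g=np.array(p)+R[:,2]*.051
for k in(-.06,0,.06):
    q=g-R[:,1]*k;print(q,(proj(s,q)-[300,190])*2,(proj(t,q)-[400,130])*2+[400,0])
```

```text
[ 0.46584535 -0.26981532  0.25798592]
[ 0.47212816 -0.32955603  0.20706859] [248.78619815 281.48533969] [732.06693356 275.93933345]
[ 0.46591639 -0.2698785   0.20698601] [195.3335682  242.49223155] [655.34682526 284.33539116]
[ 0.45970462 -0.21020097  0.20690342] [145.17792747 205.90424095] [578.52191661 292.74291796]
```

View pics/m3.png

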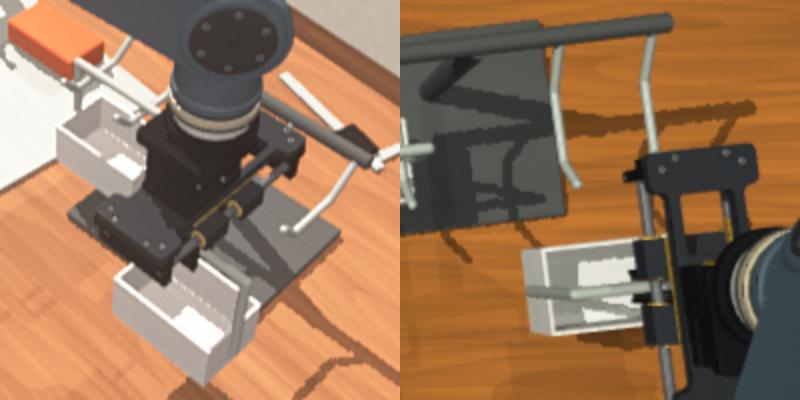

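The pail hangs level in the grip. Its bar is in front of the right hook, at z = 0.207, so the prong tips will pass between rim and bar.

Request:
arm_command:
  targets:
    - {"rot": [0, 0, 0], "offset": [0.6, 0, 0], "gripper": 1}
    - {"rot": [0, 0, 0], "offset": [1.8, 0, 0], "gripper": 1}
    - {"rot": [0, 0, 0], "offset": [3.3, 0, 0], "gripper": 1}
    - {"rot": [0, 0, 0], "offset": [4.8, 0, 0], "gripper": 1}
    - {"rot": [0, 0, 0], "offset": [6.0, 0, 0], "gripper": 1}
    - {"rot": [0, 0, 0], "offset": [6.7, 0, 0], "gripper": 1}
    - {"rot": [0, 0, 0], "offset": [7, 0, 0], "gripper": 1}
    - {"rot": [0, 0, 0], "offset": [7, 0, 0], "gripper": 1}

```text
time_s: 9.15
position: [0.5351, -0.2622, 0.2571]
tcp_rot: [[0.995, 0.104, -0.0], [0.104, -0.995, 0.0], [-0.0, -0.0, -1.0]]
force: [-0.1, -0.2, -4.0]
opening: 0.101
```

Request:
arm_command:
  targets:
    - {"rot": [0, 0, 0], "offset": [0.6, 0, 0], "gripper": 1}
    - {"rot": [0, 0, 0], "offset": [1.6, 0, 0], "gripper": 1}
    - {"rot": [0, 0, 0], "offset": [2.8, 0, 0], "gripper": 1}
    - {"rot": [0, 0, 0], "offset": [4.0, 0, 0], "gripper": 1}
    - {"rot": [0, 0, 0], "offset": [5, 0, 0], "gripper": 1}
    - {"rot": [0, 0, 0], "offset": [5.7, 0, 0], "gripper": 1}
    - {"rot": [0, 0, 0], "offset": [5.9, 0, 0], "gripper": 1}
    - {"rot": [0, 0, 0], "offset": [5.9, 0, 0], "gripper": 1}

```text
time_s: 9.95
position: [0.5938, -0.2561, 0.257]
tcp_rot: [[0.995, 0.104, -0.0], [0.104, -0.995, 0.0], [-0.0, -0.0, -1.0]]
force: [-0.1, 0.5, -2.5]
opening: 0.1
```

Run:
```python
from h import *
import pickle
s=cap('side');t=cap('top')
A=cv2.resize(s['frame'][200:340,360:500],None,fx=2.8,fy=2.8);B=cv2.resize(t['frame'][130:270,430:570],None,fx=2.8,fy=2.8)
cv2.imwrite('pics/m4.png',np.hstack([A,B])[:,:,::-1])
st=bot.read_state();print(st['position'],st['force'])
```

```text
[ 0.59321234 -0.25617409  0.25710006] [ 0.57629922  0.74897658 -3.43171051]
```

View pics/m4.png

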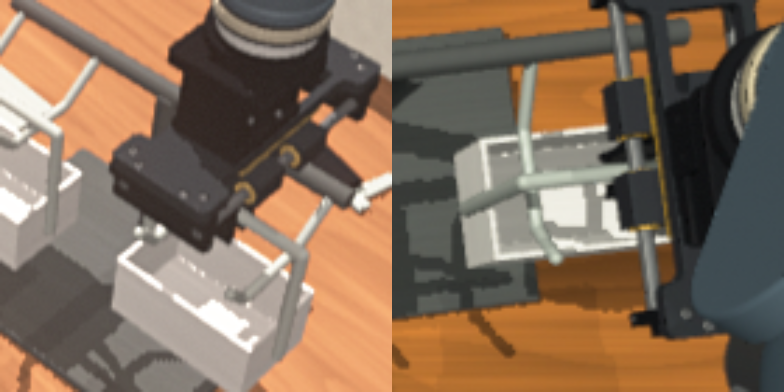

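Run:
```python
from h import *
import pickle
s,t,w=pickle.load(open('c3.pkl','rb'))
st=bot.read_state();R=np.array(st['tcp_rot']);g=np.array(st['position'])+R[:,2]*.051
for k in(-.06,.06):
    q=g-R[:,1]*k;print('upright top',q,(proj(s,q)-[360,200])*2.8,(proj(t,q)-[430,130])*2.8+[392,0])
y=np.radians(6.24);h=np.array([.595,-.255,.16])
for k in(-.038,.038):
    q=h+[-np.sin(y)*k,np.cos(y)*k,0];print('prong',q,(proj(s,q)-[360,200])*2.8,(proj(t,q)-[430,130])*2.8+[392,0])
```

```text
upright top [ 0.59935515 -0.31583732  0.20607492] [301.92372433 256.27507267] [740.60779918 158.40943588]
upright top [ 0.5869791  -0.19647723  0.20612523] [158.63122428 162.94541427] [527.80754738 181.25289511]
prong [ 0.59913035 -0.29277486  0.16      ] [264.51724706 281.00559943] [661.16932594 172.6011934 ]
prong [ 0.59086965 -0.21722514  0.16      ] [176.46608071 222.48075423] [534.74850209 186.89951821]
```

Predicted and seen positions agree: left upright (528,181), left prong about (530,180). The apparent closeness is parallax. Now lowering.

Request:
arm_command:
  targets:
    - {"rot": [0, 0, 0], "offset": [0, 0, 0.5], "gripper": 1}
    - {"rot": [0, 0, 0], "offset": [0, 0, 1.2], "gripper": 1}
    - {"rot": [0, 0, 0], "offset": [0, 0, 2], "gripper": 1}
    - {"rot": [0, 0, 0], "offset": [0, 0, 2.6], "gripper": 1}
    - {"rot": [0, 0, 0], "offset": [0, 0, 3], "gripper": 1}
    - {"rot": [0, 0, 0], "offset": [0, 0, 3.3], "gripper": 1}
    - {"rot": [0, 0, 0], "offset": [0, 0, 3.4], "gripper": 1}
    - {"rot": [0, 0, 0], "offset": [0, 0, 3.4], "gripper": 1}

```text
time_s: 10.85
position: [0.5937, -0.2563, 0.2232]
tcp_rot: [[0.995, 0.103, 0.0], [0.103, -0.995, -0.0], [0.0, 0.0, -1.0]]
force: [-0.5, -0.5, -2.8]
opening: 0.103
```

Request:
arm_command:
  targets:
    - {"rot": [0, 0, 0], "offset": [0, 0, 0.1], "gripper": 1}
    - {"rot": [0, 0, 0], "offset": [0, 0, 0.2], "gripper": 1}
    - {"rot": [0, 0, 0], "offset": [0, 0, 0.3], "gripper": 1}
    - {"rot": [0, 0, 0], "offset": [0, 0, 0.3], "gripper": 1}
    - {"rot": [0, 0, 0], "offset": [0, 0, 0.3], "gripper": 1}

```text
time_s: 11.35
position: [0.5936, -0.2563, 0.2203]
tcp_rot: [[0.995, 0.103, 0.0], [0.103, -0.995, -0.0], [0.0, 0.0, -1.0]]
force: [1.4, 0.4, -2.9]
opening: 0.106
```

Request:
arm_command:
  targets:
    - {"rot": [0, 0, 0], "offset": [0, 0, 0.1], "gripper": 1}
    - {"rot": [0, 0, 0], "offset": [0, 0, 0.1], "gripper": 1}
    - {"rot": [0, 0, 0], "offset": [0, 0, 0.1], "gripper": 1}

```text
time_s: 11.65
position: [0.5937, -0.2563, 0.2199]
tcp_rot: [[0.995, 0.103, 0.0], [0.103, -0.995, -0.0], [0.0, 0.0, -1.0]]
force: [-0.5, 0.9, 0.5]
opening: 0.104
```

The bar rests on the prongs (vertical force went from -2.9 to +0.5 N). Opening partway.

Request:
arm_command:
  targets:
    - {"rot": [0, 0, 0], "offset": [0, 0, 0], "gripper": 0.88}
    - {"rot": [0, 0, 0], "offset": [0, 0, 0], "gripper": 0.84}
    - {"rot": [0, 0, 0], "offset": [0, 0, 0], "gripper": 0.8}
    - {"rot": [0, 0, 0], "offset": [0, 0, 0], "gripper": 0.7}
    - {"rot": [0, 0, 0], "offset": [0, 0, 0], "gripper": 0.6}
    - {"rot": [0, 0, 0], "offset": [0, 0, 0], "gripper": 0.55}
    - {"rot": [0, 0, 0], "offset": [0, 0, 0], "gripper": 0.55}
    - {"rot": [0, 0, 0], "offset": [0, 0, 0], "gripper": 0.55}

```text
time_s: 12.45
position: [0.5936, -0.2563, 0.2192]
tcp_rot: [[0.995, 0.103, -0.0], [0.103, -0.995, 0.0], [-0.0, -0.0, -1.0]]
force: [-0.3, -0.6, -0.5]
opening: 0.441
```

Request:
arm_command:
  targets:
    - {"rot": [0, 0, 0], "offset": [0, 0, 0], "gripper": 0.55}
    - {"rot": [0, 0, 0], "offset": [0, 0, 0], "gripper": 0.55}
    - {"rot": [0, 0, 0], "offset": [0, 0, -0.5], "gripper": 0.55}
    - {"rot": [0, 0, 0], "offset": [0, 0, -1.5], "gripper": 0.55}
    - {"rot": [0, 0, 0], "offset": [0, 0, -3], "gripper": 0.55}
    - {"rot": [0, 0, 0], "offset": [0, 0, -5], "gripper": 0.55}
    - {"rot": [0, 0, 0], "offset": [0, 0, -8], "gripper": 0.55}
    - {"rot": [0, 0, 0], "offset": [0, 0, -11], "gripper": 0.55}

```text
time_s: 13.25
position: [0.5935, -0.2562, 0.3309]
tcp_rot: [[0.995, 0.103, 0.0], [0.103, -0.995, -0.0], [0.0, 0.0, -1.0]]
force: [0.4, 0.1, 0.1]
opening: 0.453
```

Backing the arm off to one side, and letting the pail settle.

Request:
arm_command:
  targets:
    - {"rot": [0, 0, 0], "offset": [-1, 0, -2], "gripper": 0.55}
    - {"rot": [0, 0, 0], "offset": [-4, 2, -4], "gripper": 0.55}
    - {"rot": [0, 0, 0], "offset": [-8, 5, -5], "gripper": 0.55}
    - {"rot": [0, 0, 0], "offset": [-12, 8, -5], "gripper": 0.55}
    - {"rot": [0, 0, 0], "offset": [-16, 11, -5], "gripper": 0.55}
    - {"rot": [0, 0, 0], "offset": [-18, 14, -5], "gripper": 0.55}
    - {"rot": [0, 0, 0], "offset": [-19, 15, -5], "gripper": 0.55}
    - {"rot": [0, 0, 0], "offset": [-19, 15, -5], "gripper": 0.55}

```text
time_s: 14.05
position: [0.419, -0.4265, 0.3799]
tcp_rot: [[0.995, 0.1, 0.001], [0.1, -0.995, -0.001], [0.0, 0.001, -1.0]]
force: [0.3, 0.1, 0.0]
opening: 0.454
```

Request:
arm_command:
  targets:
    - {"rot": [0, 0, 0], "offset": [0, 0, 0], "gripper": 0.55}
    - {"rot": [0, 0, 0], "offset": [0, 0, 0], "gripper": 0.55}
    - {"rot": [0, 0, 0], "offset": [0, 0, 0], "gripper": 0.55}
    - {"rot": [0, 0, 0], "offset": [0, 0, 0], "gripper": 0.55}
    - {"rot": [0, 0, 0], "offset": [0, 0, 0], "gripper": 0.55}
    - {"rot": [0, 0, 0], "offset": [0, 0, 0], "gripper": 0.55}
    - {"rot": [0, 0, 0], "offset": [0, 0, 0], "gripper": 0.55}
    - {"rot": [0, 0, 0], "offset": [0, 0, 0], "gripper": 0.55}

```text
time_s: 14.85
position: [0.4201, -0.4251, 0.3792]
tcp_rot: [[0.995, 0.103, -0.0], [0.103, -0.995, 0.0], [0.0, -0.0, -1.0]]
force: [-0.8, -1.0, 0.8]
opening: 0.452
```

Run:
```python
from h import *
import pickle
t0=cap('top')['frame']
s=cap('side')
for i in range(10): t=cap('top')
d=cv2.absdiff(t0,t['frame']);print('motion px',(d.max(2)>25).sum())
o=pickle.load(open('c1.pkl','rb'))
for n,c,k in(('top',t,130),):
    b=cv2.absdiff(c['frame'],o[n]['frame'])[:345,:430].max(2)>40
    n_,_,st,_=cv2.connectedComponentsWithStats(b.astype(np.uint8));print([x.tolist() for x in st[1:] if x[4]>15])
A=cv2.resize(s['frame'][190:390,300:500],None,fx=2,fy=2);B=cv2.resize(t['frame'][130:330,370:570],None,fx=2,fy=2)
cv2.imwrite('pics/m5.png',np.hstack([A,B])[:,:,::-1])
h=[.595,-.255,.169];print((proj(s,h)-[300,190])*2,(proj(t,h)-[370,130])*2+[400,0])
```

```text
motion px 3
[[190, 224, 135, 52, 3619]]
[278.15582475 193.2772148 ] [671.65928677 126.6451912 ]
```

View pics/m5.png

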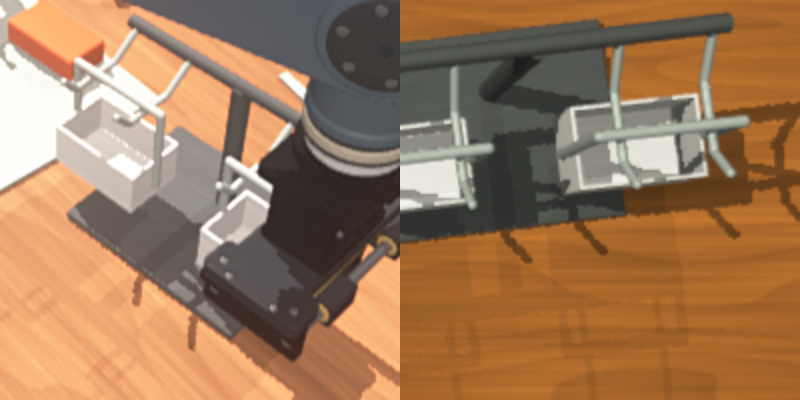

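The pail's bar lies across both prongs of the right hook, centred near (672,125) in the top view. It hangs still, and nothing else has changed.

```bash
python3 -c "from h import *;print(ticket.hand_in(), bot.read_state()['time_s'])"
```

```text
the job is handed in; nothing more can be done
the job is handed in; nothing more can be done
```

The pail that stood on the plate now hangs by its handle on the right hook, which was the empty one, and the job is handed in. I gripped it at mid-bar, brought it in from the front at about z = 0.207 m, lowered it until the prongs took its weight, released it and backed the arm clear.

**Final checks:**
- **Bar position:** the top view shows the bar across both prongs, centred within a pixel or two of where I computed the hook to be. In the side view the arm hid part of the pail, so that view confirms it only in part.
- **Pail still:** two top views about 0.55 s apart differed by only 3 pixels.
- **Nothing else moved:** over the plate and the hung pail, the only change in the top view from the first picture was where the pail and its shadow had been.
- **Time and force:** about 15.5 s of the 53 s was used. The tool forces I read, at the end of each move, stayed below about 4 N.

One disagreement: the top camera's first estimate of the pail's position was 7 mm off the wrist camera's in y. I used the wrist value because the rim size it gave (75 × 116 mm) matched the pail.

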